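Hook the wash basket out of the slim tank

ROBOT

A 7-joint arm with a two-finger parallel gripper is mounted at the origin on the work surface. World frame = base frame: x ahead of the robot, y to its left, z up, the work surface at z = 0. Lengths are in m, angles in rad, forces in N, time in s.
With the tool pointing down it reaches from about 0.4 to 0.875 m from the base axis. Payload 6.5 kg.
Tool frame: the origin (TCP) lies at the centre of the arm's flange, where the gripper is bolted on; the fingertips stand 166 mm ahead of it and the grasp point (between the pads) lies 147 mm ahead of it; z points along the fingers, y is the line along which they close (so a half turn about z gives the same grasp; the last joint's range is limited). The gripper opens to 88 mm and grips with 3 to 60 N. Pads are 18 mm wide; open, the fingers measure 123 mm over their backs; the gripper's body (75 mm by 187 mm) begins 45 mm behind the grasp point.
Start: joints at [-1.171, 0.536, -0.004, 1.538, 0.003, 1.067, -0.071], TCP at [0.292, 0.581, 0.405] pointing down, gripper open.
Joint ranges: [-2.7, 2.7], [-0.37, 2.16], [-1.27, 1.26], [0.24, 2.4], [-1.31, 4.45], [0.19, 1.91], [-2.76, 2.76]. Speed limits (rad/s): [2.39, 2.39, 3.14, 3.14, 3.14, 3.14, 3.14].

INTERFACE

Orientations are given as a unit quaternion [x, y, z, w].
In Python, from bench import env, snapshot, camera_params gives the robot as it stands.
- The arm moves only by the tool apply_moves, never from a script. Its argument "moves" is text: rows parted by semicolons, each of 4 numbers parted by spaces: the shift along the world's x, y, z in units of 0.2 m (1.0 is 0.2 m), then the turn about the world's z in units of pi rad (1.0 is pi rad). A call has 1 to 5 rows; each row is the pose to reach, as a shift and turn from the pose commanded when the call began, turning the shorter way round; what a row does not reach only later rows make up. A row lasts 1/10 s, in which the tool goes at most 50 mm and 8.59 degrees, less where a joint would pass 70% of its speed; a pose out of reach is approached as far as the arm can. A call with a number of a shift or a turn outside -1 to 1 is refused whole. A call with a gripper value outside its range is refused whole. "grip" is the gripper command: -1 is shut, 1 is fully open, values between are in proportion, set as the call begins (left out, the last holds). The fingers move at their own pace and stop on an object; the grip force is fixed at half the most. Time passes only in rows, so rows that repeat a pose let the fingers close. It gives the time, the measured TCP pose, the force, the opening and the grip force at its end, in the units of the state.
- env.get_obs(): the state, without advancing time (a new reading comes with each control period).
- snapshot(name): name is "scene" or "top" or "wrist"; returns (picture, depth): 420x560x3 uint8, red, green, blue; 420x560 float32, m along the optical axis (not along the pixel's ray), 0 where there is no reading.
- camera_params(name): a dict with "fx", "fy", "cx", "cy" (pixels), "k1" (the pictures are not rectified: a ray, as slopes to the right and down, at radius r is drawn at 1 + k1 r^2 times it, then the intrinsics apply), "R" (3x3) and "t" (3): a world point X has camera coordinates R X + t; the wrist camera has in their place "T_tool_cam" (4x4, takes a point from camera to tool coordinates, whose origin is the TCP and whose axes are the flange's). Camera axes: x right, y down, z forward; pixel columns grow to the right and rows downward; lengths in m; the calibration is good to about 2 mm. A picture is of the moment at which its call begins: read the wrist's pose just before it. camera_params takes no time and is no camera call.
- env.close_job(): hands the job in; it is judged then, once.
The state is a dict: "t": time; "qpos": joint angles; "dq": joint speeds; "joint_torque": joint torques, N m; "position": TCP position; "ee_rot": TCP orientation; "wrist_force": force on the tool from outside, world axes, zero at the start; "wrist_torque": the same for the moment, N m; "grip_width": finger opening in m; "grip_force": force on a finger pad.
Only numpy, scipy, OpenCV 4.12 (cv2) and the standard library are available. Lean on these libraries where they do the work, as an engineer would, in place of code of your own. Each camera call takes 0.05 s, during which the arm holds its last target. There are 200 camera calls.

TASK

Take the hook rod from its fork stand and use it to fetch the basket with the printed gear out of the narrow wash tank: the basket's crossbar is kept down by sprung orange strips, so move it along and try gently, place after place and without forcing it, until you feel the gap where it comes free. Set the basket down gently and upright in the white ceramic tray, unhook it, and hang the rod back in its fork. Never touch the basket with the gripper, and leave the lantern, glass dome and build plate where they are.

Things in the scene. Friction and masses are not known exactly. Their poses are not given: they have to be found in the camera images.
- rod: Hook rod, 130 g, hanging upright in the stand's fork. Origin: centre of the underside of its black collar (28 mm across, 8 mm thick), z up the rod. Above the collar a red handle 22 (x) x 16 (y) x 55 mm high, 8 to 63 mm over the origin. Below it a 7 mm shaft, then from 65 mm down a flat strip hook 16 mm wide in x, its upright shank 4 mm thick and ending 103 mm below the origin.
- rod_grip (a point): Middle of the red handle, 35 mm above the rod's origin; good place to grip, across the 16 mm (y) faces.
- rod_hook (a point): Where the centre of the bail's wire lies when it sits in the V of the hook: 4.5 mm to +y and 94.6 mm below the rod's origin. The lip's tip is about 12 mm further to +y and 7 mm higher; the lowest point of the hook is 8 mm lower.
- stand: Blue hard silicone stand, fixed. Base 110 x 90 x 14 mm, post at its +x side, and a fork of two tines 42 mm wide over all with a 14 mm wide slot open to the stand's -x. The rod's shaft stands in the slot and its collar rests on the tines. Origin on the table below the seat.
- stand_seat (a point): Where the rod's origin belongs when hung: on the slot's middle line at the top of the tines, 125 mm above the table. The tines reach 22 mm further to -x: to take the rod, lift it some 10 mm and draw it out to -x; to hang it, the reverse. At the start the rod's axes are the stand's; any turn about z is good when hung back.
- tank: Clear slim wash tank, fixed, outside 80 (x) x 170 (y) mm, walls 5 mm, open at the top. Origin on the table under its centre. Two white ledges run along y inside the long walls and carry the ends of the basket's crossbar. Sprung orange strips lie over the ledges and keep the bar down.
- tank_mouth (a point): Centre of the tank's open top, 140 mm above the table; the opening is 70 (x) x 160 (y) mm.
- basket: Green wash basket 44 (x) x 40 (y) x 26 mm with a grey gear in it (not above 26 mm), 120 g give or take a quarter. Origin at the centre of its underside. At the start its axes are the tank's, its underside is 12 mm above the table and it is 22 to 32 mm to the tank's -y of the tank's centre. Pulling it with more than 15 N is too much.
- basket_bail (a point): Middle of the straight top of the bail (wire centre), 64 mm above the basket's underside, 76 mm above the table at the start. The bail is 5 mm wire in the basket's x-z plane, its legs at x = +-21 mm, its straight top 28 mm long in x.
- tray: White ceramic tray, fixed, 130 x 130 x 18 mm, walls and floor 6 mm. Origin at the centre of its underside.
- tray_in (a point): Centre of the tray's inner floor, 6 mm above the table.
- lantern: White UV curing lantern, a cylinder 104 mm across, 172 mm high with a red button on top; bystander. Origin under its centre.
- dome: Glass dome cover 100 mm across, 151 mm high with its knob; fragile bystander. Origin under its centre.
- plate: Aluminium build plate 80 x 130 x 8 mm with a block and knob, 42 mm high in all; bystander. Origin under its centre.
- rod_lip (a point): Tip of the hook's lip, 16 mm to the rod's +y and 88 mm below its origin. The lip rises at 41 degrees from the shank's foot towards +y; a bar comes into the V between shank and lip from the +y side, over this tip. The wire does not slide down the lip by itself: bring the shank right up to it, or it rests a few mm too high.
- tank_rails (a point): Between the ledges at their top, 35 mm above the table. The orange strips' undersides are 10 mm higher: the bar rises 4 mm freely, then they yield at about 1 N per mm for 8 mm, to a hard stop. Their only gap, 13 mm wide in y, has its middle at y = -4 to +41 mm from this point (tank's y), not measured. Only there can the bar be lifted out; past the strips' ends white covers close the rails.
- basket_bar (a point): Middle of the steel crossbar, 6 mm thick, 64 mm long along the basket's x, 26 mm above its underside. Held up by the bail with the bar in its free play the basket slides easily; dragged while pulled up hard against the strips, it tips and can jam.
Not all that is in view belongs to the job. There is more than one size of the stand; the one meant has the size given above.

How it is judged:
By the outcome, as a careful person would: the job done as asked, in the order asked, and still so for the second after the job is handed in, with the robot touching nothing.
It also fails if it takes over 72 s, if anything falls off the work surface, if the arm or the gripper's body presses on something with over 40 N, if the wrist force passes 120 N, or if a joint passes its speed limit or range.

## Working session

There is one attempt and no reset: what is moved stays moved. The work goes in short steps, Python scripts to look and compute and a tool call to move; the robot and the scene stay as the last step left them, time stands still between calls to the robot, and variables do not carry over. Pictures are saved under pics/ and viewed, at most 10 in all, crops included, and the job is handed in when it is done.

Besides the shell and the picture viewer there is one more tool, called after ">>>" as name(argument=value, ...) on one line, values as JSON. apply_moves: Moves the arm, as the interface text tells. Its arguments: {"type":"object","properties":{"moves":{"type":"string"},"grip":{"type":"number"}},"required":["moves"]}

```bash
mkdir -p pics; ls; cat > h.py <<'E'
import numpy as np, cv2
from bench import env, snapshot, camera_params
def save(n,img): cv2.imwrite('pics/'+n,img[...,::-1])
E
python3 - <<'E'
from h import *
import pickle
o=env.get_obs();print(o['t'],o['position'],o['ee_rot'],o['wrist_force'])
d={}
for n in('scene','top'):
    p,z=snapshot(n);c=camera_params(n);d[n]=(p,z,c);save(n+'0.png',p);print(n,{k:np.round(v,4).tolist() for k,v in c.items()})
print(camera_params('wrist'))
pickle.dump(d,open('d0.pkl','wb'))
E
```

```text
pics
0.0 [0.29178867 0.58046829 0.40385392] [ 2.30776574e-01  9.73006395e-01 -8.41731918e-04 -1.41058457e-04] [-3.15753525e-01  3.74973318e-03 -1.08394476e-04]
scene {'fx': 450.4659, 'fy': 450.4659, 'cx': 271.7569, 'cy': 212.7611, 'k1': 0.0016, 'R': [[-0.8992, 0.4372, 0.0175], [0.2351, 0.5165, -0.8234], [-0.369, -0.7362, -0.5672]], 't': [0.4858, -0.0499, 1.7717]}
top {'fx': 414.3954, 'fy': 414.3954, 'cx': 283.4818, 'cy': 208.4857, 'k1': 0.015, 'R': [[0.025, -0.9997, 0.0032], [-0.9897, -0.0252, -0.1409], [0.141, 0.0003, -0.99]], 't': [0.0167, 0.5499, 1.231]}
{'fx': 327.30158601718404, 'fy': 327.30158601718404, 'cx': 283.35736857990156, 'cy': 212.7890059975447, 'k1': -0.006439987266365082, 'T_tool_cam': array([[ 2.64423987e-04, -9.49761144e-01, -3.12975556e-01,
         8.22271463e-02],
       [ 9.99998763e-01, -2.34168534e-04,  1.55548198e-03,
         1.18512868e-03],
       [-1.55062537e-03, -3.12975580e-01,  9.49759908e-01,
         2.12099657e-02],
       [ 0.00000000e+00,  0.00000000e+00,  0.00000000e+00,
         1.00000000e+00]])}
```

View pics/scene0.png

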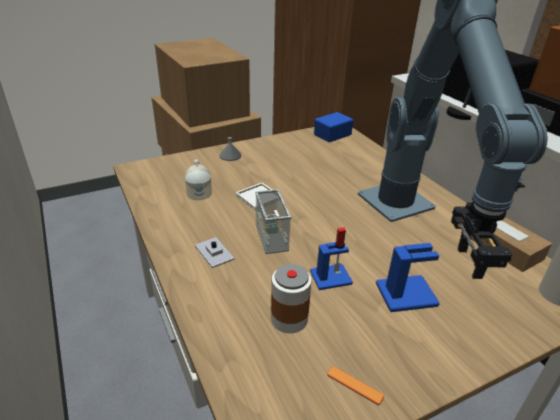

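View pics/top0.png

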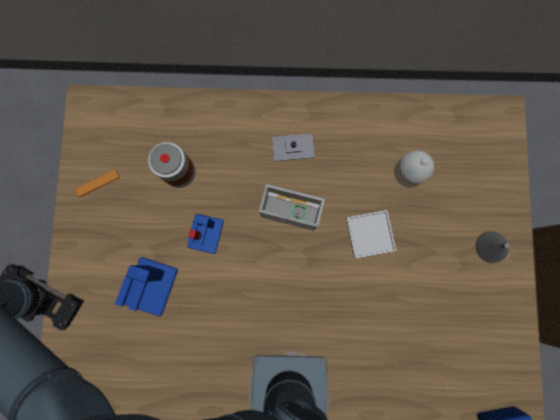

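The scene view shows the small blue stand with the red handle at (340,237), the tank at (272,222), the tray at (258,195), the lantern at (291,298), the dome at (199,180) and the plate at (214,250). In the top view the stand is at (205,233), tank (292,207), tray (371,234), and the green basket is in the tank's right half at (300,212).

```bash
cat >> h.py <<'E'
def ray(c,u,v,pose=None):
    K=np.array([[c['fx'],0,c['cx']],[0,c['fy'],c['cy']],[0,0,1.]])
    x,y=(u-c['cx'])/c['fx'],(v-c['cy'])/c['fy']
    a,b=x,y
    for _ in range(5):
        s=1+c['k1']*(a*a+b*b); a,b=x/s,y/s
    d=np.array([a,b,1.])
    if 'R' in c: return -c['R'].T@c['t'], c['R'].T@d
    from scipy.spatial.transform import Rotation as Ro
    p,q=pose; R=Ro.from_quat(q).as_matrix(); T=c['T_tool_cam']
    return p+R@T[:3,3], R@T[:3,:3]@d
def onz(c,u,v,z,pose=None):
    o,d=ray(c,u,v,pose); return o+d*(z-o[2])/d[2]
def proj(c,X):
    x=c['R']@np.asarray(X)+c['t']; a=x[:2]/x[2]; a=a*(1+c['k1']*(a@a))
    return a*c['fx']+[c['cx'],c['cy']]
E
python3 - <<'E'
from h import *
import pickle
d=pickle.load(open('d0.pkl','rb'))
p,z,c=d['top']
hsv=cv2.cvtColor(p,cv2.COLOR_RGB2HSV)
def comp(m,roi,h,name):
    x0,y0,x1,y1=roi;M=np.zeros_like(m,np.uint8);M[y0:y1,x0:x1]=m[y0:y1,x0:x1]
    cs,_=cv2.findContours(M,cv2.RETR_EXTERNAL,cv2.CHAIN_APPROX_NONE)
    k=max(cs,key=cv2.contourArea)
    P=np.array([onz(c,*q,h)[:2] for q in k[:,0].astype(float)])
    r=cv2.minAreaRect((P*1000).astype(np.float32))
    print(name,'px',np.round(k[:,0].mean(0)),'rect mm',np.round(r[0],1),np.round(r[1],1),round(r[2],1))
H,S,V=[hsv[...,i].astype(int) for i in range(3)]
comp((H<8)|(H>172)&(S>120),(180,215,205,250),.188,'red')if 0 else comp(((H<8)|(H>172))&(S>140)&(V>80),(180,215,206,250),.188,'red')
comp((H>105)&(H<130)&(S>140),(180,205,235,260),.014,'stand')
comp((S<60)&(V>110),(335,200,410,265),.018,'tray')
comp((S<70)&(V>90),(250,175,335,235),.140,'tank')
comp((S<60)&(V>110),(265,125,322,165),.008,'plate')
comp((S<60)&(V>110),(390,140,445,195),.1,'dome')
comp((S<60)&(V>110),(140,135,190,185),.172,'lantern')
print(z[234,194],z[207,292])
im=np.hstack([cv2.resize(p[195:260,180:245],(390,390),interpolation=2),cv2.resize(p[175:240,260:325],(390,390),interpolation=2)])
save('c1.png',im)
E
```

```text
red px [192. 233.] rect mm [455.  274.1] [16.2 18.5] 74.6
stand px [204. 234.] rect mm [469.9 272.1] [ 88.4 105. ] 78.6
tray px [371. 234.] rect mm [ 481.  -240.8] [133.8 134.5] 11.9
tank px [291. 205.] rect mm [546.5   8.7] [177.5  87.2] 76.6
plate px [293. 146.] rect mm [756.4   5.7] [ 81.2 132.9] 6.6
dome px [418. 165.] rect mm [ 680.1 -364.6] [93.6 94.5] 84.1
lantern px [166. 159.] rect mm [661.3 360.8] [ 97.1 100.4] 1.6
1.1079683 1.303613
```

View pics/c1.png

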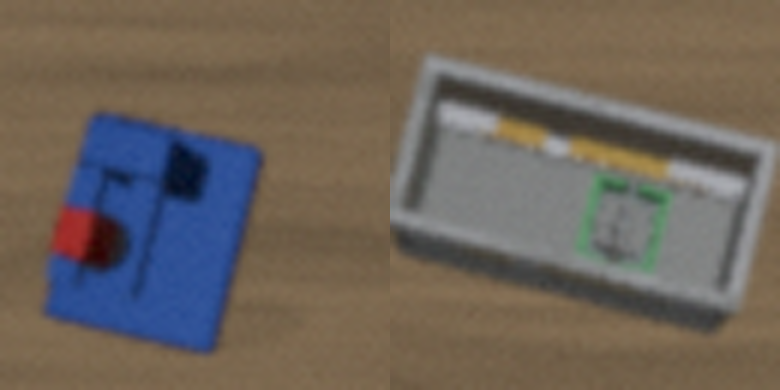

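The left crop shows the stand: its post is on the far (+x) side and the handle is at its near edge. The right crop shows the far ledge's orange strip with a white break at about crop (560,147), which is roughly where the gap should be, and the basket at (625,225). Next I move above the rod.

>>> apply_moves(moves="0.2 -0.25 0 0.04; 0.4 -0.5 0 0.085; 0.6 -0.75 0 0.085; 0.7 -1.0 0 0.085; 0.7 -1.0 0 0.085", grip=1)

```text
t: 0.6
position: [0.4331, 0.3782, 0.4044]
ee_rot: [0.1, 0.995, -0.0, -0.0]
wrist_force: [0.3, 0.3, 0.2]
grip_width: 0.0883
grip_force: 0.0
```

>>> apply_moves(moves="0.1 -0.25 0 0; 0.1 -0.5 0 0; 0.1 -0.5 0 0; 0.1 -0.5 0 0; 0.1 -0.5 0 0")

```text
t: 1.1
position: [0.4515, 0.2822, 0.4047]
ee_rot: [0.098, 0.995, 0.0, -0.0]
wrist_force: [-0.1, -0.0, 1.8]
grip_width: 0.0881
grip_force: 0.0
```

```bash
python3 - <<'E'
from h import *
import pickle
o=env.get_obs();pose=(np.array(o['position']),np.array(o['ee_rot']));print(o['t'],pose)
p,z=snapshot('wrist');c=camera_params('wrist');pickle.dump((p,z,c,pose),open('w1.pkl','wb'));save('w1.png',p)
hsv=cv2.cvtColor(p,cv2.COLOR_RGB2HSV)
H,S,V=[hsv[...,i].astype(int) for i in range(3)]
m=((H<8)|(H>172))&(S>140)&(V>60)
cs,_=cv2.findContours(m.astype(np.uint8),0,1)
for k in sorted(cs,key=cv2.contourArea)[-2:]:
    print(cv2.contourArea(k),cv2.boundingRect(k),cv2.minAreaRect(k))
E
```

```text
1.1 (array([0.45147859, 0.28218402, 0.40470126]), array([ 9.83256985e-02,  9.95154170e-01,  4.58884534e-04, -1.54787145e-04]))
670.0 (259, 227, 24, 31) ((270.5, 242.0), (30.0, 23.0), 90.0)
```

View pics/w1.png

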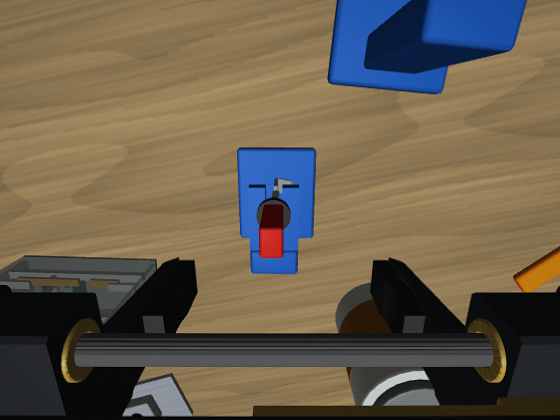

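The wrist view shows the stand straight ahead. The bright red top face of the handle spans about cols 259-283 and rows 228-258, and it lines up with the gripper.

```bash
python3 - <<'E'
from h import *
import pickle
p,z,c,pose=pickle.load(open('w1.pkl','rb'))
hsv=cv2.cvtColor(p,cv2.COLOR_RGB2HSV)
H,S,V=[hsv[...,i].astype(int) for i in range(3)]
m=((H<8)|(H>172))&(S>140)&(V>150)
cs,_=cv2.findContours(m.astype(np.uint8),0,1);k=max(cs,key=cv2.contourArea);x,y,w,h=cv2.boundingRect(k);print(x,y,w,h)
# depth-based points of top face
o,d=ray(c,x+w/2-.5,y+h/2-.5,pose);print('handle top',onz(c,x+w/2-.5,y+h/2-.5,.188,pose), 'depth pt',o+d*z[y+h//2,x+w//2])
P=np.array([onz(c,a,b,.188,pose) for a,b in((x,y),(x+w,y),(x+w,y+h),(x,y+h))]);print(np.linalg.norm(np.roll(P,-1,0)-P,axis=1))
m=(H>105)&(H<130)&(S>140); M=np.zeros_like(m,np.uint8);M[140:280,225:330]=m[140:280,225:330]
M[236:]=0
for v in(160,200,230):
    xs=np.where(M[v])[0];print(v,xs.min(),xs.max(),onz(c,xs.min()-.5,v,.014,pose)[:2],onz(c,xs.max()+.5,v,.014,pose)[:2])
d=pickle.load(open('d0.pkl','rb'))
# tank rim corners in top image: crop coords/6+offset
t=d['top'][2]
for u,v in((430,55),(778,142),(738,310),(392,225)):
    q=onz(t,260+(u-390)/6-.4,175+v/6-.4,.14);print('rim',np.round(q,4))
for u,v in((548,137),(572,147),(500,125),(668,170)):
    print('strip',np.round(onz(t,260+(u-390)/6-.4,175+v/6-.4,.046),4))
E
```

```text
260 229 22 29
handle top [0.45330854 0.27516797 0.188     ] depth pt [0.45322864 0.27519167 0.18819075]
[0.01406512 0.02045957 0.01449702 0.02046086]
160 238 314 [0.41936221 0.23814256] [0.43639166 0.32338287]
200 239 313 [0.46521721 0.22811064] [0.48248788 0.31442003]
230 240 312 [0.50212586 0.22033839] [0.51947426 0.30692484]
rim [0.6046 0.0812 0.14  ]
rim [ 0.5671 -0.084   0.14  ]
rim [ 0.4871 -0.0663  0.14  ]
rim [0.523  0.0965 0.14  ]
strip [0.5827 0.0239 0.046 ]
strip [0.5778 0.0116 0.046 ]
strip [0.5883 0.0486 0.046 ]
strip [ 0.5672 -0.0375  0.046 ]
```

>>> apply_moves(moves="0.0075 -0.0275 0 0; 0.0075 -0.0275 -0.2 0; 0.0075 -0.0275 -0.4 0; 0.0075 -0.0275 -0.485 0; 0.0075 -0.0275 -0.485 0")

```text
t: 1.65
position: [0.4523, 0.2753, 0.3052]
ee_rot: [0.098, 0.995, -0.002, -0.002]
wrist_force: [-1.0, -0.5, 0.1]
grip_width: 0.0885
grip_force: 0.0
```

>>> apply_moves(moves="0 0 0 0; 0 0 0 0; 0 0 0 0; 0 0 0 0; 0 0 0 0", grip=-1)

```text
t: 2.15
position: [0.4536, 0.2754, 0.3083]
ee_rot: [0.099, 0.995, 0.0, 0.0]
wrist_force: [0.1, -0.4, -0.4]
grip_width: 0.0505
grip_force: 0.0
```

>>> apply_moves(moves="0 0 0 0; 0 0 0 0; 0 0 0 0; 0 0 0 0; 0 0 0 0")

```text
t: 2.65
position: [0.4534, 0.2751, 0.3076]
ee_rot: [0.099, 0.995, -0.0, -0.0]
wrist_force: [0.8, -0.3, -0.9]
grip_width: 0.0157
grip_force: 30.0
```

>>> apply_moves(moves="0 0 0 0; 0 0 0 0")

```text
t: 2.85
position: [0.4534, 0.2751, 0.3077]
ee_rot: [0.099, 0.995, -0.0, -0.0]
wrist_force: [-0.0, -0.5, 1.0]
grip_width: 0.0155
grip_force: 30.0
```

>>> apply_moves(moves="0 0 0.03 0; 0 0 0.065 0; -0.08 0.017 0.065 0; -0.17 0.035 0.065 0; -0.27 0.056 0.065 0")

```text
t: 3.35
position: [0.3978, 0.2867, 0.3208]
ee_rot: [0.099, 0.995, 0.0, -0.0]
wrist_force: [-0.4, 0.1, -0.8]
grip_width: 0.0155
grip_force: 30.0
```

>>> apply_moves(moves="-0.03 0.006 0 0; -0.03 0.006 0.15 0; -0.03 0.006 0.35 0; -0.03 0.006 0.55 0; -0.03 0.006 0.65 0")

```text
t: 3.85
position: [0.3937, 0.288, 0.4542]
ee_rot: [0.099, 0.995, 0.002, 0.002]
wrist_force: [1.1, 0.8, -2.2]
grip_width: 0.0161
grip_force: 30.0
```

```bash
python3 - <<'E'
from h import *
import pickle
o=env.get_obs();print(o['t'],o['position'],o['ee_rot'],o['wrist_force'])
p,z=snapshot('scene');c=camera_params('scene')
pose=(np.array(o['position']),np.array(o['ee_rot']))
w,zw=snapshot('wrist')
u,v=map(int,proj(c,pose[0]-[0,0,.2]));print(u,v)
im=np.hstack([cv2.resize(p[v-60:v+60,u-60:u+60],(400,400),interpolation=2),cv2.resize(p[180:270,230:320],(400,400),interpolation=2)])
save('c2.png',im)
E
```

```text
3.85 [0.39369734 0.28799047 0.45419698] [0.09920269 0.9950642  0.00177343 0.00171024] [ 1.09156646  0.79626869 -2.18421814]
364 206
```

View pics/c2.png

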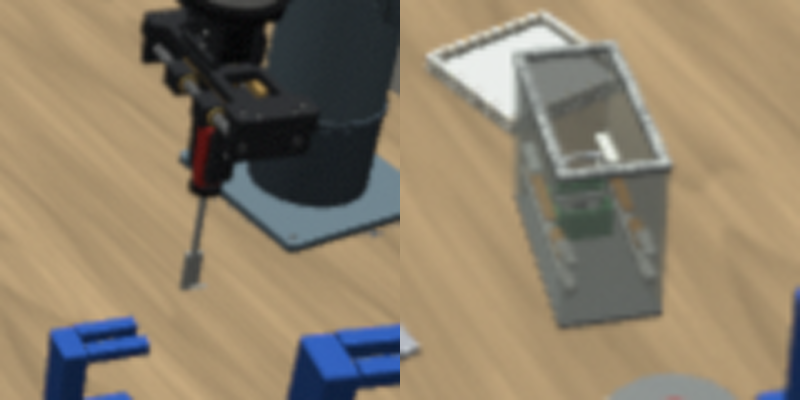

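The left crop of the scene shows the rod held and clear of the fork. The right crop shows the basket in the tank with the bail standing at about crop (585,160).

```bash
python3 - <<'E'
from h import *
import pickle
d=pickle.load(open('d0.pkl','rb'))
p,z,c=d['top']
C=np.array([.5455,.0069]);a=np.deg2rad(-12.6);ex=np.array([np.cos(a),np.sin(a)]);ey=np.array([-ex[1],ex[0]])
hsv=cv2.cvtColor(p,cv2.COLOR_RGB2HSV);H,S,V=[hsv[...,i].astype(int) for i in range(3)]
M=np.zeros(H.shape,np.uint8);M[175:240,260:325]=((H>55)&(H<90)&(S>60))[175:240,260:325]
v,u=np.where(M);P=np.array([onz(c,a_,b_,.038)[:2] for a_,b_ in zip(u.astype(float),v)])-C
X,Y=P@ex*1000,P@ey*1000
print(len(u),'green top x',np.percentile(X,[2,98]),'y',np.percentile(Y,[2,98]))
# orange strips in tank frame
for nm,h in(('top',.046),('scene',.046)):
    p,z,c=d[nm]
    hsv=cv2.cvtColor(p,cv2.COLOR_RGB2HSV);H,S,V=[hsv[...,i].astype(int) for i in range(3)]
    M=np.zeros(H.shape,np.uint8);r=(slice(175,240),slice(260,325)) if nm=='top' else (slice(190,252),slice(250,295))
    M[r]=((H>8)&(H<24)&(S>(130 if nm=='top' else 125))&(V>110))[r]
    n,L,st,ce=cv2.connectedComponentsWithStats(M)
    for i in range(1,n):
        if st[i,4]>6:
            vv,uu=np.where(L==i);Q=np.array([onz(c,x,y,h)[:2] for x,y in zip(uu.astype(float),vv)])-C
            print(nm,st[i].tolist(),'x',np.round([(Q@ex).min()*1e3,(Q@ex).max()*1e3],1),'y',np.round([(Q@ey).min()*1e3,(Q@ey).max()*1e3],1))
# tank rim corner check from scene crop earlier (second crop: 230+ (u-400)/400*90, 180+v/400*90)
p,z,c=d['scene']
for u,v in((513,55),(612,42),(671,168),(555,180)):
    q=onz(c,230+(u-400)*.225,180+v*.225,.14)[:2];print('rim scene',np.round(q,4),np.round([(q-C)@ex*1e3,(q-C)@ey*1e3],1))
for u,v in((585,157),(600,158)):
    q=onz(c,230+(u-400)*.225,180+v*.225,.076)[:2];print('bail?',np.round(q,4),np.round([(q-C)@ex*1e3,(q-C)@ey*1e3],1))
E
```

```text
55 green top x [-18.27302051  20.69789604] y [-42.58773435  -3.21803264]
top [279, 195, 6, 3, 12] x [29.5 35.5] y [30.8 47.2]
top [291, 198, 14, 5, 24] x [29.3 34.6] y [-32.2   9.3]
rim scene [ 0.5691 -0.0738] [ 40.6 -73.6]
rim scene [ 0.4912 -0.0595] [-38.5 -76.7]
rim scene [0.5291 0.1097] [-38.4  96.7]
rim scene [0.61   0.0888] [45.1 94. ]
bail? [ 0.5375 -0.0099] [ -4.2 -18.1]
bail? [ 0.5276 -0.0039] [-15.1 -14.5]
```

>>> apply_moves(moves="0.08 -0.2 0.05 0; 0.16 -0.4 0.05 -0.007; 0.24 -0.6 0.05 -0.007; 0.32 -0.8 0.05 -0.007; 0.4 -1.0 0.05 -0.007")

```text
t: 4.45
position: [0.4733, 0.0859, 0.4593]
ee_rot: [0.11, 0.994, -0.0, -0.001]
wrist_force: [0.2, 1.3, -1.2]
grip_width: 0.0156
grip_force: 30.0
```

>>> apply_moves(moves="0.1 -0.2 0 0; 0.2 -0.4 0 0; 0.3 -0.6 0 0; 0.305 -0.655 0 0; 0.305 -0.655 0 0")

```text
t: 4.95
position: [0.534, -0.0453, 0.4591]
ee_rot: [0.112, 0.994, -0.001, -0.001]
wrist_force: [0.5, 0.2, -1.7]
grip_width: 0.0156
grip_force: 30.0
```

>>> apply_moves(moves="0 0 0 0; 0 0 0 0; 0 0 0 0")

```text
t: 5.25
position: [0.5342, -0.0417, 0.4606]
ee_rot: [0.109, 0.994, 0.0, -0.0]
wrist_force: [-0.5, -0.5, -1.5]
grip_width: 0.016
grip_force: 30.0
```

```bash
python3 - <<'E'
from h import *
import pickle
o=env.get_obs();pose=(np.array(o['position']),np.array(o['ee_rot']));print(o['t'],pose,o['wrist_force'])
p,z=snapshot('wrist');c=camera_params('wrist');t,zt=snapshot('top');pickle.dump((p,z,c,pose,t,zt),open('w2.pkl','wb'));save('w2.png',p)
E
```

```text
5.25 (array([ 0.53416668, -0.04170622,  0.46057795]), array([ 1.08809016e-01,  9.94062620e-01,  2.84428284e-04, -1.59139066e-04])) [-0.4788634  -0.48416567 -1.47831512]
```

View pics/w2.png

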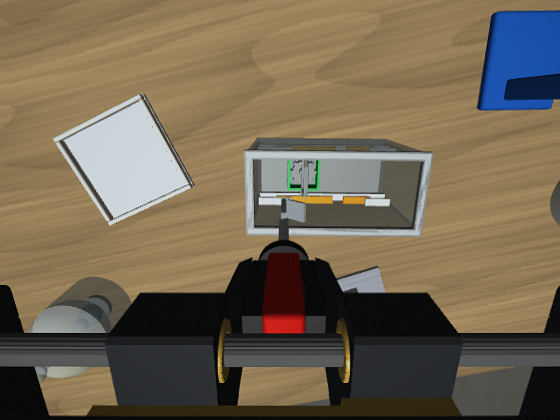

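The wrist view shows the tank rim spanning cols 245-432 and rows 152-235, with the basket at (303,173) below it. The orange strip breaks at about col 338, row 200, and the rod's hook is at (292,208).

```bash
python3 - <<'E'
from h import *
import pickle
p=pickle.load(open('w2.pkl','rb'))[0]
save('c3.png',cv2.resize(p[130:245,240:440],(800,460),interpolation=cv2.INTER_CUBIC))
E
```

```text
(no output)
```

View pics/c3.png

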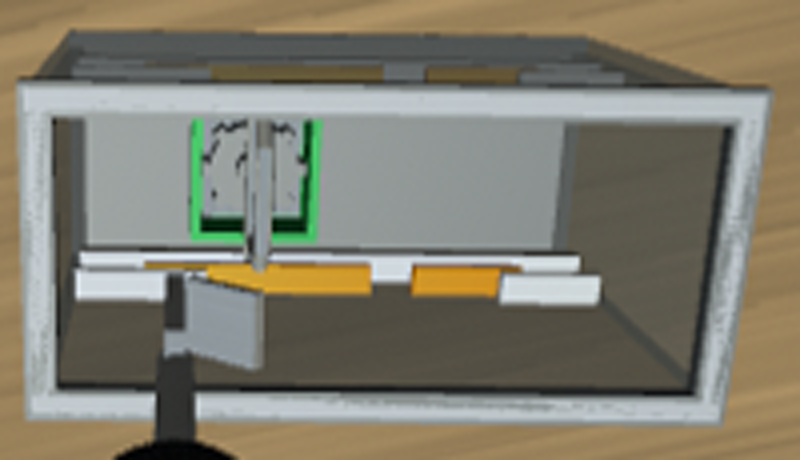

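The crop shows the gap between orange pieces at crop cols 371-412, row 280. The basket's green rim spans cols 191-322, and the bail and crossbar run vertically at about col 258.

```bash
python3 - <<'E'
from h import *
import pickle
p,z,c,pose,_,_=pickle.load(open('w2.pkl','rb'))
f=lambda u,v,h:onz(c,240+u/4-.375,130+v/4-.375,h,pose)[:2]
K=np.array([f(*q,.14) for q in((18,85),(770,92),(722,422),(28,418))]);C=K.mean(0)
print('C',C,np.linalg.norm(np.roll(K,-1,0)-K,axis=1))
for a,b in((0,1),(3,2)):
    e=K[b]-K[a];print('yaw of y',np.rad2deg(np.arctan2(e[1],e[0])))
e=K[1]-K[0]+K[2]-K[3];ey=e/np.linalg.norm(e);ex=np.array([ey[1],-ey[0]])
def T(n,u,v,h):
    q=f(u,v,h)-C;print(n,np.round([q@ex*1e3,q@ey*1e3],1),np.round(q+C,4))
T('gapL',371,265,.047);T('gapR',412,265,.047);T('greenL',191,160,.038);T('greenR',322,160,.038);T('green rear',260,241,.038)
T('bail',263,200,.076);T('bar',256,250,.038);T('bar end',260,268,.041)
T('hook lip',262,330,.46-.1827-.088)
T('strip L end',150,265,.047);T('strip R end',515,265,.047)
print('TCP in tank',(pose[0][:2]-C)@ex,(pose[0][:2]-C)@ey)
# depth samples near bail
for u,v in((263,180),(263,220),(263,250),(250,200)):
    uu,vv=240+u/4-.375,130+v/4-.375;o,d=ray(c,uu,vv,pose);X=o+d*z[int(round(vv)),int(round(uu))];q=X[:2]-C;print(np.round([q@ex*1e3,q@ey*1e3,X[2]*1e3],1))
E
```

```text
C [0.54427495 0.00898096] [0.17101849 0.08089722 0.17121364 0.08121406]
yaw of y 76.99804034902701
yaw of y 77.10427825035912
gapL [26.3 11.6] [0.5725 0.0144]
gapR [26.2 24.3] [0.5753 0.0268]
greenL [ -4.4 -44.5] [ 0.53   -0.0334]
greenR [-4.8 -4. ] [0.5387 0.0062]
green rear [ 21.2 -22.4] [ 0.5599 -0.0176]
bail [ -0.4 -24.6] [ 0.5384 -0.0149]
bar [ 24.1 -23.6] [ 0.5625 -0.0194]
bar end [ 29.2 -22.4] [ 0.5677 -0.0194]
hook lip [  1.3 -32.3] [ 0.5383 -0.0228]
strip L end [ 26.8 -57. ] [ 0.5577 -0.0526]
strip R end [26.  56.4] [0.5822 0.0581]
TCP in tank 0.001506775664078674 -0.05166330756872374
[ -6.5 -24.9  77.7]
[  5.  -24.6  77.7]
[ 13.5 -24.4  78.6]
[  7.6 -26.   39.8]
```

>>> apply_moves(moves="-0.012 -0.018 0 0; -0.012 -0.018 -0.15 0; -0.012 -0.018 -0.3 0; -0.012 -0.018 -0.4 0; -0.012 -0.018 -0.4 0")

```text
t: 5.85
position: [0.5308, -0.0469, 0.3783]
ee_rot: [0.11, 0.994, -0.0, -0.003]
wrist_force: [-0.1, 0.8, -2.0]
grip_width: 0.0152
grip_force: 30.0
```

>>> apply_moves(moves="0 0 -0.06 0; 0 0 -0.12 0; 0 0 -0.18 0; 0 0 -0.22 0; 0 0 -0.22 0")

```text
t: 6.35
position: [0.5316, -0.0469, 0.3355]
ee_rot: [0.11, 0.994, -0.0, -0.001]
wrist_force: [0.4, 0.3, -1.7]
grip_width: 0.016
grip_force: 30.0
```

```bash
cat > look.py <<'E'
import sys,pickle
from h import *
o=env.get_obs();pose=(np.array(o['position']),np.array(o['ee_rot']))
C=np.array([.54427,.00898]);ey=np.array([.2245,.9745]);ex=np.array([ey[1],-ey[0]])
q=pose[0][:2]-C;print(o['t'],'TCP tank mm',np.round([q@ex*1e3,q@ey*1e3,pose[0][2]*1e3],1),np.round(o['wrist_force'],2),np.round(o['wrist_torque'],3))
if len(sys.argv)>1:
    n=sys.argv[1];p,z=snapshot('wrist');pickle.dump((p,z,camera_params('wrist'),pose),open(n+'.pkl','wb'))
    x0,y0,x1,y1=map(int,sys.argv[2:6]);save(n+'.png',cv2.resize(p[y0:y1,x0:x1],None,fx=3,fy=3,interpolation=cv2.INTER_CUBIC))
E
python3 look.py w3 180 60 440 255
```

```text
6.35 TCP tank mm [ 2.000e-01 -5.730e+01  3.355e+02] [ 0.36  0.26 -1.7 ] [-0.028  0.072  0.022]
```

>>> apply_moves(moves="0.007 0.03 0 0; 0.014 0.06 0 0; 0.021 0.09 0 0; 0.028 0.12 0 0; 0.028 0.12 0 0")

```text
t: 6.9
position: [0.5379, -0.0215, 0.3368]
ee_rot: [0.109, 0.994, 0.0, 0.0]
wrist_force: [-0.5, 0.6, -1.1]
grip_width: 0.0156
grip_force: 30.0
```

>>> apply_moves(moves="0.002 0.01 0 0; 0.004 0.015 0 0; 0.004 0.02 0 0; 0.004 0.02 0 0")

```text
t: 7.3
position: [0.5384, -0.019, 0.3367]
ee_rot: [0.11, 0.994, 0.0, -0.0]
wrist_force: [0.9, 0.3, -1.3]
grip_width: 0.016
grip_force: 30.0
```

```bash
python3 look.py w4 180 60 440 255
```

```text
7.3 TCP tank mm [  0.6 -28.5 336.7] [ 0.93  0.27 -1.32] [-0.029  0.008 -0.015]
```

View pics/w4.png

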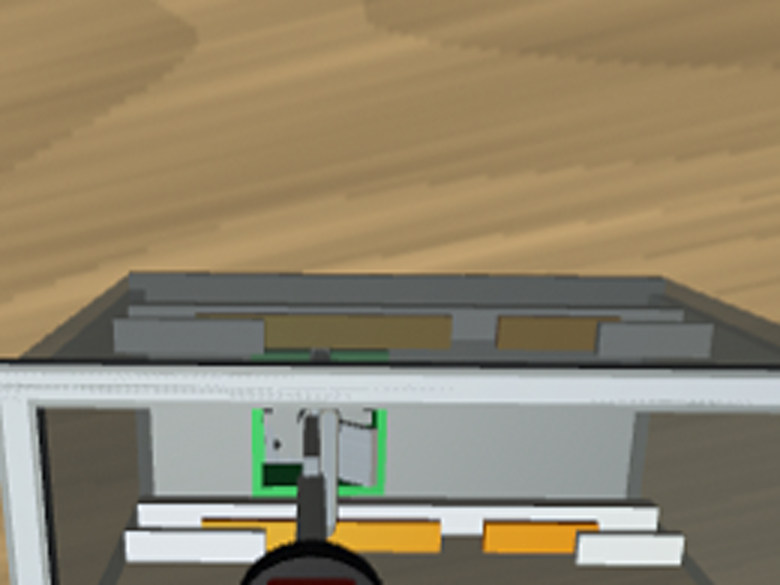

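The view shows the shank beside the bail, with the lip passing under the wire and coming out on its right (+y) side. Next I lift slowly to seat the wire.

>>> apply_moves(moves="0.001 0.004 0.02 0; 0.001 0.004 0.04 0; 0.001 0.004 0.06 0; 0.001 0.004 0.075 0; 0.001 0.004 0.08 0")

```text
t: 7.85
position: [0.5387, -0.0182, 0.3532]
ee_rot: [0.11, 0.994, 0.0, 0.0]
wrist_force: [0.0, -0.2, -2.1]
grip_width: 0.0158
grip_force: 30.0
```

>>> apply_moves(moves="0 0 0.005 0; 0 0 0.01 0; 0 0 0.015 0; 0 0 0.015 0; 0 0 0.015 0")

```text
t: 8.35
position: [0.5386, -0.0181, 0.3556]
ee_rot: [0.11, 0.994, -0.0, -0.0]
wrist_force: [0.4, -0.6, -2.4]
grip_width: 0.0161
grip_force: 30.0
```

```bash
cat > F.py <<'E'
import sys
from h import *
# mean force while stationary: a snapshot advances 0.05 s and gives a new reading
n=int(sys.argv[1]) if len(sys.argv)>1 else 4
L=[];W=[]
C=np.array([.54427,.00898]);ey=np.array([.2245,.9745]);ex=np.array([ey[1],-ey[0]])
for _ in range(n):
    snapshot('wrist');o=env.get_obs();L.append(o['wrist_force']);W.append(o['wrist_torque']);p=np.array(o['position'])
q=p[:2]-C;print(o['t'],'tank mm',np.round([q@ex*1e3,q@ey*1e3,p[2]*1e3],1),'F',np.round(np.mean(L,0),2),'T',np.round(np.mean(W,0),3))
E
python3 F.py
```

```text
8.55 tank mm [  0.6 -27.7 355.7] F [-0.15  0.21 -2.09] T [0.027 0.009 0.011]
```

>>> apply_moves(moves="0 0 0.005 0; 0 0 0.005 0; 0 0 0.005 0")

```text
t: 8.85
position: [0.5387, -0.0181, 0.3568]
ee_rot: [0.11, 0.994, 0.0, 0.0]
wrist_force: [-0.4, 0.1, -2.6]
grip_width: 0.0159
grip_force: 30.0
```

```bash
python3 F.py 8
```

```text
9.25 tank mm [  0.6 -27.7 356.7] F [ 0.03 -0.05 -2.28] T [ 0.018  0.009 -0.011]
```

>>> apply_moves(moves="0.004 0.017 0 0; 0.008 0.034 0 0; 0.012 0.051 0 0; 0.016 0.068 0 0; 0.02 0.085 0 0")

```text
t: 9.75
position: [0.5427, -0.0007, 0.3567]
ee_rot: [0.11, 0.994, 0.0, -0.0]
wrist_force: [-1.5, -0.4, -3.2]
grip_width: 0.0156
grip_force: 30.0
```

>>> apply_moves(moves="0.004 0.017 0 0; 0.008 0.034 0 0; 0.012 0.051 0 0; 0.016 0.068 0 0; 0.017 0.075 0 0")

```text
t: 10.25
position: [0.5461, 0.0144, 0.3567]
ee_rot: [0.11, 0.994, 0.0, 0.0]
wrist_force: [0.5, -0.2, -2.3]
grip_width: 0.0157
grip_force: 30.0
```

```bash
python3 look.py w5 180 60 440 255;python3 F.py 5
```

```text
10.25 TCP tank mm [  0.6   5.6 356.7] [ 0.52 -0.22 -2.3 ] [ 0.029 -0.013 -0.01 ]
10.55 tank mm [  0.7   4.9 356.7] F [-0.13 -0.06 -2.56] T [ 0.032  0.004 -0.002]
```

View pics/w5.png

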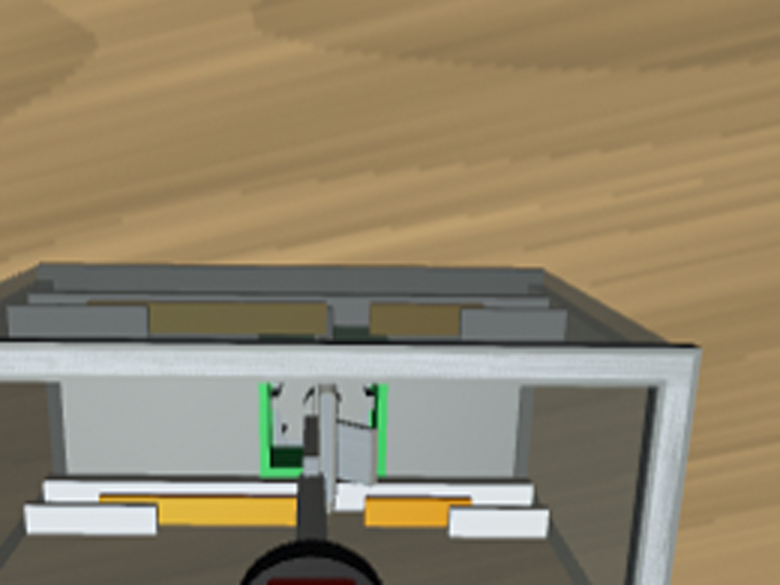

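The basket has followed the hook. The bar end is at about crop (332,505), and the gap is at about cols 334-365, so another 8 mm or so is needed.

>>> apply_moves(moves="0.004 0.017 0 0; 0.009 0.037 0 0; 0.009 0.037 0 0; 0.009 0.037 0.01 0; 0.009 0.037 0.015 0")

```text
t: 11.05
position: [0.5479, 0.0211, 0.3599]
ee_rot: [0.11, 0.994, -0.0, 0.0]
wrist_force: [0.5, 0.3, -2.5]
grip_width: 0.0158
grip_force: 30.0
```

```bash
python3 F.py 5
```

```text
11.3 tank mm [  0.7  12.6 359.7] F [ 0.09 -0.5  -2.71] T [ 0.012 -0.034  0.015]
```

>>> apply_moves(moves="0 0 0.005 0; 0 0 0.01 0; 0 0 0.01 0")

```text
t: 11.6
position: [0.5479, 0.0212, 0.3619]
ee_rot: [0.11, 0.994, 0.0, 0.0]
wrist_force: [0.7, -1.0, -2.9]
grip_width: 0.0156
grip_force: 30.0
```

```bash
python3 F.py 5
```

```text
11.85 tank mm [  0.7  12.7 361.7] F [-0.04  0.16 -2.54] T [ 0.023 -0.003  0.003]
```

No extra force at 8 mm of lift, so this looks like the gap. I continue gently.

>>> apply_moves(moves="0 0 0.005 0; 0 0 0.01 0; 0 0 0.015 0; 0 0 0.015 0")

```text
t: 12.25
position: [0.5479, 0.0212, 0.3649]
ee_rot: [0.11, 0.994, 0.0, 0.0]
wrist_force: [-0.0, -0.1, -2.1]
grip_width: 0.0157
grip_force: 30.0
```

>>> apply_moves(moves="0 0 0.005 0; 0 0 0.01 0; 0 0 0.015 0; 0 0 0.02 0; 0 0 0.02 0")

```text
t: 12.75
position: [0.5479, 0.0213, 0.3689]
ee_rot: [0.11, 0.994, 0.0, 0.0]
wrist_force: [-0.2, -0.2, -1.3]
grip_width: 0.0156
grip_force: 30.0
```

```bash
python3 F.py 4
```

```text
12.95 tank mm [  0.7  12.7 368.7] F [ 0.25 -0.43 -2.47] T [ 0.022  0.016 -0.013]
```

>>> apply_moves(moves="0 0 0.03 0; 0 0 0.08 0; 0 0 0.14 0; 0 0 0.21 0; 0 0 0.28 0")

```text
t: 13.45
position: [0.5479, 0.0212, 0.4264]
ee_rot: [0.11, 0.994, 0.0, 0.001]
wrist_force: [-1.4, 1.2, -2.2]
grip_width: 0.0158
grip_force: 30.0
```

>>> apply_moves(moves="0 0 0.07 0; 0 0 0.14 0; 0 0 0.21 0; 0 0 0.28 0; 0 0 0.35 0")

```text
t: 13.95
position: [0.5477, 0.0211, 0.4966]
ee_rot: [0.11, 0.994, 0.0, 0.001]
wrist_force: [0.3, -0.1, -2.6]
grip_width: 0.0158
grip_force: 30.0
```

>>> apply_moves(moves="0 0 0.05 0; 0 0 0.1 0; 0 0 0.13 0; 0 0 0.14 0; 0 0 0.14 0")

```text
t: 14.45
position: [0.5478, 0.0212, 0.5227]
ee_rot: [0.11, 0.994, -0.0, -0.0]
wrist_force: [-0.0, 0.9, -1.6]
grip_width: 0.0158
grip_force: 30.0
```

```bash
python3 - <<'E'
from h import *
import pickle
o=env.get_obs();pose=(np.array(o['position']),np.array(o['ee_rot']));print(o['t'],pose,o['wrist_force'])
p,z=snapshot('wrist');c=camera_params('wrist');t,zt=snapshot('top');s,zs=snapshot('scene')
pickle.dump((p,z,c,pose,t,zt,s,zs),open('w6.pkl','wb'))
u,v=map(int,proj(camera_params('scene'),pose[0]-[0,0,.28]))
im=np.hstack([cv2.resize(s[v-60:v+60,u-60:u+60],(300,300),interpolation=2),cv2.resize(p[0:300,100:500],(400,300),interpolation=2)])
save('c4.png',im)
# tray from w2 wrist view (mid-height), corners at z=.018
import pickle
pw,zw,cw,po,_,_=pickle.load(open('w2.pkl','rb'))
for nm,(P,cc,ps,roi) in {'w2':(pw,cw,po,(40,80,200,235)),'top':(t,camera_params('top'),None,(335,200,410,265))}.items():
    hsv=cv2.cvtColor(P,cv2.COLOR_RGB2HSV);S,V=hsv[...,1].astype(int),hsv[...,2].astype(int)
    M=np.zeros(S.shape,np.uint8);x0,y0,x1,y1=roi;M[y0:y1,x0:x1]=((S<50)&(V>120))[y0:y1,x0:x1]
    k=max(cv2.findContours(M,0,1)[0],key=cv2.contourArea)
    Q=np.array([onz(cc,*q,.018,ps)[:2] for q in k[:,0].astype(float)])*1000
    print(nm,cv2.minAreaRect(Q.astype(np.float32)))
E
```

```text
14.45 (array([0.5477959 , 0.02124241, 0.52265153]), array([ 1.10139035e-01,  9.93916187e-01, -3.28940504e-05, -7.53690981e-05])) [-0.03220506  0.88862883 -1.63424775]
w2 ((479.8367004394531, -239.726806640625), (129.32347106933594, 128.93716430664062), 11.847640991210938)
top ((481.1413879394531, -240.9890899658203), (133.08221435546875, 133.12738037109375), 12.147941589355469)
```

View pics/c4.png

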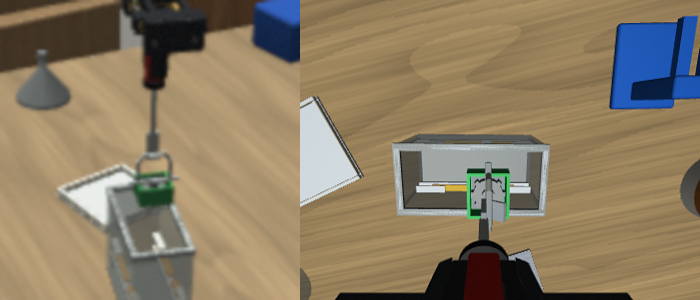

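The scene crop shows the basket hanging upright on the hook above the tank, and the wrist crop shows it level. I carry it to the tray with soft ramps.

>>> apply_moves(moves="-0.005 -0.019 0 0; -0.015 -0.058 0 0; -0.03 -0.116 0 0; -0.05 -0.194 0 0; -0.073 -0.281 0 0")

```text
t: 15.1
position: [0.5327, -0.0367, 0.5227]
ee_rot: [0.11, 0.994, -0.0, 0.0]
wrist_force: [0.8, 0.1, -3.2]
grip_width: 0.0157
grip_force: 30.0
```

>>> apply_moves(moves="-0.025 -0.097 0 0; -0.05 -0.194 0 0; -0.075 -0.29 0 0; -0.1 -0.387 0 0; -0.126 -0.484 0 0")

```text
t: 15.6
position: [0.507, -0.134, 0.5228]
ee_rot: [0.111, 0.994, -0.0, 0.0]
wrist_force: [0.6, -0.4, -2.3]
grip_width: 0.0155
grip_force: 30.0
```

>>> apply_moves(moves="-0.025 -0.097 0 0; -0.05 -0.194 0 0; -0.075 -0.29 0 0; -0.098 -0.378 0 0; -0.116 -0.445 0 0")

```text
t: 16.1
position: [0.4835, -0.2232, 0.5229]
ee_rot: [0.111, 0.994, -0.0, 0.0]
wrist_force: [0.1, 0.3, -1.7]
grip_width: 0.0156
grip_force: 30.0
```

>>> apply_moves(moves="-0.015 -0.058 0 0; -0.025 -0.098 0 0; -0.03 -0.118 0 0; -0.03 -0.118 0 0; -0.03 -0.118 0 0")

```text
t: 16.6
position: [0.4791, -0.2437, 0.5226]
ee_rot: [0.11, 0.994, 0.0, -0.0]
wrist_force: [0.1, 0.5, -2.6]
grip_width: 0.0159
grip_force: 30.0
```

>>> apply_moves(moves="0 0 -0.03 0; 0 0 -0.1 0; 0 0 -0.2 0; 0 0 -0.3 0; 0 0 -0.4 0")

```text
t: 17.1
position: [0.479, -0.2437, 0.4416]
ee_rot: [0.11, 0.994, 0.0, -0.0]
wrist_force: [0.5, 0.0, -3.2]
grip_width: 0.0157
grip_force: 30.0
```

>>> apply_moves(moves="0 0 -0.1 0; 0 0 -0.2 0; 0 0 -0.26 0; 0 0 -0.3 0; 0 0 -0.32 0")

```text
t: 17.6
position: [0.4789, -0.2442, 0.3782]
ee_rot: [0.11, 0.994, 0.0, -0.0]
wrist_force: [0.0, -0.4, -2.1]
grip_width: 0.016
grip_force: 30.0
```

```bash
python3 F.py 4; python3 - <<'E'
from h import *
o=env.get_obs();pose=(np.array(o['position']),np.array(o['ee_rot']));print(pose)
p,z=snapshot('wrist');c=camera_params('wrist')
hsv=cv2.cvtColor(p,cv2.COLOR_RGB2HSV);H,S,V=[hsv[...,i].astype(int) for i in range(3)]
m=((H>55)&(H<90)&(S>60));v,u=np.where(m)
X=[]
for a,b in zip(u,v):
    if z[b,a]>0:
        O,d=ray(c,float(a),float(b),pose);X.append(O+d*z[b,a])
X=np.array(X);print(len(X),np.percentile(X,[2,50,98],axis=0).round(4))
top=X[X[:,2]>np.percentile(X[:,2],95)-.006];print('rim',top.mean(0),cv2.minAreaRect((top[:,:2]*1e3).astype(np.float32)))
A=np.c_[top[:,:2]-top[:,:2].mean(0),np.ones(len(top))];print('tilt',np.linalg.lstsq(A,top[:,2],rcond=None)[0])
E
```

```text
17.8 tank mm [  -6.6 -261.7  379.4] F [ 0.44 -0.21 -2.55] T [ 0.022  0.01  -0.029]
(array([ 0.47910533, -0.24451112,  0.37936082]), array([ 1.10160263e-01,  9.93913648e-01, -1.39179712e-04,  5.97107182e-04]))
1486 [[ 0.4383 -0.3194  0.0397]
 [ 0.4657 -0.2456  0.0634]
 [ 0.5022 -0.166   0.3095]]
rim [ 0.4500705  -0.2367388   0.29979608] ((457.1814270019531, -238.431396484375), (110.33877563476562, 24.21144676208496), 77.32234954833984)
tilt [ 0.87644342 -0.18482556  0.29979608]
```

>>> apply_moves(moves="0 0 -0.04 0; 0 0 -0.08 0; 0 0 -0.11 0; 0 0 -0.13 0; 0 0 -0.14 0")

```text
t: 18.35
position: [0.4787, -0.2443, 0.35]
ee_rot: [0.11, 0.994, 0.0, -0.0]
wrist_force: [-0.8, -0.9, -2.2]
grip_width: 0.0158
grip_force: 30.0
```

>>> apply_moves(moves="0 0 -0.007 0; 0 0 -0.014 0; 0 0 -0.021 0; 0 0 -0.028 0; 0 0 -0.035 0")

```text
t: 18.85
position: [0.479, -0.2444, 0.3438]
ee_rot: [0.11, 0.994, -0.0, 0.0]
wrist_force: [0.1, -0.3, -1.8]
grip_width: 0.0158
grip_force: 30.0
```

```bash
python3 F.py 5; cat > g.py <<'E'
from h import *
o=env.get_obs();pose=(np.array(o['position']),np.array(o['ee_rot']));print(o['t'],pose[0])
p,z=snapshot('wrist');c=camera_params('wrist')
hsv=cv2.cvtColor(p,cv2.COLOR_RGB2HSV);H,S,V=[hsv[...,i].astype(int) for i in range(3)]
v,u=np.where((H>55)&(H<90)&(S>60)&(z>0))
X=[]
for a,b in zip(u,v):
    O,d=ray(c,float(a),float(b),pose);X.append(O+d*z[b,a])
X=np.array(X);X=X[X[:,2]<.1]
h=np.median(X[X[:,2]>np.percentile(X[:,2],50),2]);top=X[abs(X[:,2]-h)<.008]
print(len(X),len(top),'rim',top.mean(0).round(4),cv2.minAreaRect((top[:,:2]*1e3).astype(np.float32)))
A=np.c_[top[:,:2]-top[:,:2].mean(0),np.ones(len(top))];print('tilt',np.linalg.lstsq(A,top[:,2],rcond=None)[0].round(4))
E
python3 g.py
```

```text
19.1 tank mm [  -6.9 -261.6  343.8] F [-0.06 -0.35 -1.63] T [-0.065  0.002  0.008]
19.1 [ 0.47883697 -0.2443745   0.34377194]
815 562 rim [ 0.475  -0.2382  0.0298] ((479.40228271484375, -238.00975036621094), (39.94719314575195, 43.996768951416016), 77.38179779052734)
tilt [0.002  0.0069 0.0298]
```

The basket is down: the load is off, the rim is level, and its centre is at (0.479,-0.238). Now I unhook it.

>>> apply_moves(moves="0 0 -0.015 0; 0 0 -0.03 0; 0 0 -0.045 0; 0 0 -0.06 0; 0 0 -0.06 0")

```text
t: 19.65
position: [0.4787, -0.2443, 0.3312]
ee_rot: [0.11, 0.994, 0.0, -0.0]
wrist_force: [-0.0, -1.7, -1.5]
grip_width: 0.0156
grip_force: 30.0
```

>>> apply_moves(moves="-0.003 -0.015 0 0; -0.008 -0.035 0 0; -0.014 -0.06 0 0; -0.02 -0.085 0 0; -0.025 -0.11 0 0")

```text
t: 20.15
position: [0.4737, -0.267, 0.3318]
ee_rot: [0.11, 0.994, -0.0, 0.0]
wrist_force: [-0.3, 0.6, -0.9]
grip_width: 0.0155
grip_force: 30.0
```

>>> apply_moves(moves="-0.005 -0.02 0 0; -0.01 -0.04 0 0; -0.012 -0.055 0 0; -0.012 -0.055 0 0")

```text
t: 20.55
position: [0.4713, -0.2778, 0.3317]
ee_rot: [0.11, 0.994, -0.0, 0.0]
wrist_force: [-1.0, 0.2, -1.1]
grip_width: 0.016
grip_force: 30.0
```

```bash
python3 F.py 3; python3 g.py
```

```text
20.7 tank mm [  -6.7 -295.2  331.7] F [ 0.47  0.49 -1.3 ] T [0.017 0.016 0.012]
20.7 [ 0.47151127 -0.27715625  0.33167675]
1057 692 rim [ 0.4776 -0.2356  0.0295] ((479.49462890625, -238.06585693359375), (40.16972351074219, 44.320316314697266), 77.596923828125)
tilt [-0.0008 -0.0095  0.0295]
```

>>> apply_moves(moves="0 0 0.1 0; 0 0 0.25 0; 0 0 0.4 0; 0 0 0.55 0; 0 0 0.65 0")

```text
t: 21.25
position: [0.4716, -0.2774, 0.4639]
ee_rot: [0.11, 0.994, -0.0, 0.001]
wrist_force: [0.1, -0.9, -1.5]
grip_width: 0.0159
grip_force: 30.0
```

>>> apply_moves(moves="-0.014 0.1 0 0; -0.04 0.3 0 0; -0.07 0.5 0 0; -0.1 0.75 0 0; -0.135 1.0 0 0")

```text
t: 21.75
position: [0.4439, -0.0764, 0.4619]
ee_rot: [0.11, 0.994, 0.0, 0.0]
wrist_force: [0.4, 0.4, -2.2]
grip_width: 0.0155
grip_force: 30.0
```

>>> apply_moves(moves="-0.027 0.2 0 0.007; -0.054 0.4 0 0.007; -0.08 0.6 0 0.007; -0.11 0.8 0 0.007; -0.135 1.0 0 0.007")

```text
t: 22.25
position: [0.4168, 0.1234, 0.4619]
ee_rot: [0.099, 0.995, 0.0, 0.0]
wrist_force: [0.9, 0.1, -0.9]
grip_width: 0.0159
grip_force: 30.0
```

>>> apply_moves(moves="-0.028 0.2 0 0; -0.056 0.4 0 0; -0.084 0.6 0 0; -0.105 0.75 0 0; -0.115 0.825 0 0")

```text
t: 22.75
position: [0.3934, 0.2895, 0.4617]
ee_rot: [0.097, 0.995, 0.0, -0.0]
wrist_force: [0.8, -0.3, -0.7]
grip_width: 0.016
grip_force: 30.0
```

```bash
python3 F.py 5; python3 - <<'E'
from h import *
o=env.get_obs();pose=(np.array(o['position']),np.array(o['ee_rot']));print(pose)
p,z=snapshot('wrist');c=camera_params('wrist')
hsv=cv2.cvtColor(p,cv2.COLOR_RGB2HSV);H,S,V=[hsv[...,i].astype(int) for i in range(3)]
v,u=np.where((H>105)&(H<130)&(S>140)&(z>0))
X=[]
for a,b in zip(u,v):
    O,d=ray(c,float(a),float(b),pose);X.append(O+d*z[b,a])
X=np.array(X)
e=np.array([.979,-.203]);n=np.array([.203,.979]);s=np.array([.4533,.2752])
A=(X[:,:2]-s)@e;B=(X[:,:2]-s)@n
for lo,hi in((-.02,-.005),(.0,.01)):
    k=(abs(B)<.06)&(A>lo)&(A<hi)&(X[:,2]>.115)&(X[:,2]<.14)
    print('tines',k.sum(),np.round([X[k,2].mean(),B[k].min(),B[k].max()],4)if k.sum() else '')
    b=np.sort(B[k]);
    if len(b)>3: g=np.diff(b);i=g.argmax();print('slot',b[i],b[i+1])
k=(abs(B)<.03)&(A>-.04)&(A<.03)&(X[:,2]>.115)&(X[:,2]<.14)
if k.sum():print('tine end',A[k].min())
# dark collar / shaft : depth points near the tool axis at collar height
E
```

```text
23.0 tank mm [-207.3  235.5  461.6] F [-0.24  0.34 -1.41] T [ 0.039 -0.03  -0.007]
(array([0.39513727, 0.28502649, 0.46161716]), array([ 1.00346388e-01,  9.94952397e-01, -5.67619206e-04,  8.72169232e-05]))
tines 360 [ 0.1236 -0.0198  0.0211]
slot -0.0071464194707140626 0.00738870393239601
tines 7 [ 0.1235 -0.0199  0.0213]
slot -0.019912589628651365 0.019140053899958154
tine end -0.02213752483411412
```

>>> apply_moves(moves="0 0 -0.15 0; 0 0 -0.35 0; 0 0 -0.55 0; 0 0 -0.67 0; 0 0 -0.7 0")

```text
t: 23.55
position: [0.3942, 0.2847, 0.3195]
ee_rot: [0.1, 0.995, -0.002, -0.002]
wrist_force: [-0.1, -0.2, -1.4]
grip_width: 0.0156
grip_force: 30.0
```

>>> apply_moves(moves="0.02 -0.004 0 0; 0.06 -0.013 0 0; 0.1 -0.021 0 0; 0.14 -0.029 0 0; 0.18 -0.038 0 0")

```text
t: 24.05
position: [0.4317, 0.279, 0.3224]
ee_rot: [0.099, 0.995, 0.0, 0.001]
wrist_force: [-1.0, -0.0, -1.2]
grip_width: 0.0158
grip_force: 30.0
```

```bash
python3 F.py 4; python3 -c "
from h import *
o=env.get_obs();print(o['position'],o['ee_rot'])"
```

```text
24.25 tank mm [-171.4  237.8  321.7] F [ 0.52 -0.12 -1.27] T [-0.001 -0.038 -0.025]
[0.43065204 0.2791447  0.32174265] [ 9.93905756e-02  9.95048496e-01  1.11838258e-06 -6.02450739e-05]
```

>>> apply_moves(moves="0.03 -0.006 0 0; 0.06 -0.011 0 0; 0.09 -0.017 0 0; 0.114 -0.021 0 0; 0.114 -0.021 0 0")

```text
t: 24.75
position: [0.4541, 0.2747, 0.3217]
ee_rot: [0.1, 0.995, -0.0, 0.0]
wrist_force: [0.2, -1.1, -1.3]
grip_width: 0.0157
grip_force: 30.0
```

>>> apply_moves(moves="0 0 -0.02 0; 0 0 -0.035 0; 0 0 -0.05 0; 0 0 -0.06 0; 0 0 -0.065 0")

```text
t: 25.25
position: [0.4532, 0.275, 0.3084]
ee_rot: [0.099, 0.995, -0.0, -0.0]
wrist_force: [-0.1, -0.1, -1.4]
grip_width: 0.0159
grip_force: 30.0
```

```bash
python3 F.py 4; python3 -c "
from h import *
o=env.get_obs();print(o['position'],o['ee_rot'])"
```

```text
25.45 tank mm [-148.3  238.9  308.8] F [-0.03 -0.05 -1.6 ] T [ 0.012 -0.005  0.005]
[0.45338498 0.27505777 0.30880599] [9.91842271e-02 9.95069083e-01 4.54630140e-05 8.68192729e-05]
```

Not touching yet, with 1 mm left to go.

>>> apply_moves(moves="0 0 -0.003 0; 0 0 -0.006 0; 0 0 -0.008 0; 0 0 -0.008 0")

```text
t: 25.85
position: [0.4534, 0.275, 0.3076]
ee_rot: [0.099, 0.995, 0.0, 0.0]
wrist_force: [-1.3, -0.8, 4.9]
grip_width: 0.0157
grip_force: 30.0
```

```bash
python3 F.py 4
```

```text
26.05 tank mm [-148.3  238.9  307.6] F [-1.22 -1.02  5.42] T [-0.219  0.425  0.008]
```

Seated. I ease off slightly and open the gripper.

>>> apply_moves(moves="0 0 0.003 0; 0 0 0.003 0")

```text
t: 26.25
position: [0.4534, 0.275, 0.3076]
ee_rot: [0.099, 0.995, 0.0, 0.0]
wrist_force: [1.1, 0.2, 1.0]
grip_width: 0.0156
grip_force: 30.0
```

>>> apply_moves(moves="0 0 0 0; 0 0 0 0; 0 0 0 0; 0 0 0 0; 0 0 0 0", grip=0.3)

```text
t: 26.75
position: [0.4534, 0.275, 0.3077]
ee_rot: [0.099, 0.995, 0.0, 0.0]
wrist_force: [0.2, -0.6, 1.4]
grip_width: 0.0536
grip_force: 0.0
```

>>> apply_moves(moves="0 0 0 0; 0 0 0 0; 0 0 0 0; 0 0 0 0; 0 0 0 0")

```text
t: 27.25
position: [0.4534, 0.275, 0.3077]
ee_rot: [0.099, 0.995, -0.0, 0.0]
wrist_force: [-0.3, 0.4, 0.1]
grip_width: 0.0573
grip_force: 0.0
```

>>> apply_moves(moves="0 0 0.1 0; 0 0 0.25 0; 0 0 0.4 0; 0 0 0.55 0; 0 0 0.7 0")

```text
t: 27.75
position: [0.4532, 0.2749, 0.449]
ee_rot: [0.099, 0.995, -0.0, 0.0]
wrist_force: [0.6, 0.7, 0.2]
grip_width: 0.0572
grip_force: 0.0
```

```bash
python3 - <<'E'
from h import *
o=env.get_obs();pose=(np.array(o['position']),np.array(o['ee_rot']));print(o['t'],pose,o['wrist_force'],o['grip_width'])
p,z=snapshot('wrist');c=camera_params('wrist')
hsv=cv2.cvtColor(p,cv2.COLOR_RGB2HSV);H,S,V=[hsv[...,i].astype(int) for i in range(3)]
v,u=np.where(((H<8)|(H>172))&(S>140)&(V>60)&(z>0))
X=np.array([(lambda q:q[0]+q[1]*z[b,a])(ray(c,float(a),float(b),pose)) for a,b in zip(u,v)])
zz=X[X[:,2]<.25];t=zz[zz[:,2]>.184];print(len(zz),'handle top',t.mean(0).round(4),t.min(0).round(4),t.max(0).round(4),'low',zz[:,2].min())
for n in('top',):
    p,z=snapshot(n);c=camera_params(n);hsv=cv2.cvtColor(p,cv2.COLOR_RGB2HSV);H,S,V=[hsv[...,i].astype(int) for i in range(3)]
    M=np.zeros(H.shape,bool);M[200:265,335:410]=((H>50)&(H<95)&(S>60))[200:265,335:410]
    v,u=np.where(M);Q=np.array([onz(c,float(a),float(b),.032)[:2] for a,b in zip(u,v)]);print('basket',len(Q),((Q.min(0)+Q.max(0))/2).round(4),(Q.max(0)-Q.min(0)).round(4))
E
```

```text
27.75 (array([0.4531812 , 0.27486958, 0.44899688]), array([ 9.92242365e-02,  9.95065099e-01, -1.36024143e-05,  1.83574669e-05])) [0.62854669 0.72573302 0.15073964] 0.05716735226038579
529 handle top [0.4535 0.2766 0.1865] [0.4426 0.2673 0.1841] [0.4651 0.2856 0.1884] low 0.12098632289342487
basket 71 [ 0.4801 -0.2371] [0.0457 0.0459]
```

The rod hangs upright with its handle top at (0.453,0.276,0.188). The basket stands upright in the tray. I hand in the job.

```bash
python3 -c "
from h import *
print(env.close_job())"
```

```text
the job is handed in; nothing more can be done
None
```

The job is handed in (no verdict came back): the basket is upright near the middle of the tray and unhooked, the rod is back in its fork, and it took about 28 s of the 72 s.

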